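# Fill the clicking spice carousel

### The arm

A 6-joint arm with a two-finger parallel gripper is mounted at the origin on a cart in front of the work surface, level with it; the furniture and walls round the work are solid. World frame = base frame: x ahead of the robot, y to its left, z up, the work surface at z = 0. Lengths are in m, angles in rad, forces in N, time in s.
With the tool pointing down it reaches from about 0.35 to 0.775 m from the base axis. Payload 5.5 kg.
Tool frame: the origin (TCP) lies between the finger pads; the fingertips stand 8 mm ahead of it and the grasp point (between the pads) lies 11 mm behind it; z points along the fingers, y is the line along which they close (so a half turn about z gives the same grasp; the last joint's range is limited). The gripper opens to 85 mm and grips with 20 to 120 N. Pads are 22 mm wide; open, the fingers measure 114 mm over their backs; the gripper's body (76 mm by 85 mm) begins 54 mm behind the grasp point. The pads swing forward as they close: fully open they stand 13 mm farther back than shut.
Start: joints at [1.064, 0.313, 0.046, 1.304, 0, 1.431], TCP at [0.206, 0.537, 0.209] pointing down, gripper open.
Joint ranges: [-2.76, 2.76], [-0.86, 1.69], [-1.03, 1.26], [-2.2, 2.34], [-1.47, 1.5], [-3.14, 3.14]. Speed limits (rad/s): [2.57, 2.57, 3.14, 3.14, 3.14, 3.14].

### API

Orientations are given as a unit quaternion [w, x, y, z].
In Python, from workcell import status, vision, job gives the robot as it stands. The module is installed in compiled form; this text tells all that it offers.
- The arm moves only by the tool apply_moves, never from a script. Its argument "moves" is one flat list of numbers, 6 for each row, row after row: the shift along the world's x, y, z in units of 25 mm (1.0 is 25 mm), then the turn, a rotation vector about the world's x, y, z in rad. In form: [x, y, z, rx, ry, rz, x, y, z, rx, ry, rz, ...]. A call has 1 to 20 rows; each row is the pose to reach, as a shift and turn from the pose commanded when the call began; what a row does not reach only later rows make up. A row lasts 1/12 s, in which the tool goes at most 41.7 mm and 7.16 degrees, less where a joint would pass 70% of its speed; a pose out of reach is approached as far as the arm can. A call with a gripper value outside its range is refused whole. "claw" is the opening in per cent of the stroke, from 0 (shut) to 100 (fully open), set as the call begins (left out, the last holds). The fingers move at their own pace and stop on an object; "newtons" is the grip in N (left out, the last holds). Time passes only in rows, so rows that repeat a pose let the fingers close. It gives the time, the measured TCP pose, the force, the opening and the grip force at its end, in the units of the state.
- status.get_state(): the state, without advancing time (a new reading comes with each control period).
- vision.read_camera(name): name is "scene" or "top" or "wrist"; returns a dict with "image" (384x512x3 uint8, blue, green, red), "camera_matrix" (3x3 intrinsics, pixels), "camera_from_world" (4x4, takes a point from world to camera coordinates). Camera axes: x right, y down, z forward; pixel columns grow to the right and rows downward; lengths in m; the calibration is good to about 2 mm. A picture is of the moment at which its call begins. There is no depth.
- job.hand_in(): hands the job in; it is judged then, once.
The state is a dict: "clock": time; "joint_pos": joint angles; "qvel": joint speeds; "tau": joint torques, N m; "tcp_pos": TCP position; "orientation": TCP orientation; "wrist_force": force on the tool from outside, world axes, zero at the start; "ft_torque": the same for the moment, N m; "finger_gap": finger opening in m; "grip_force": force on a finger pad.
Only numpy, scipy, OpenCV 4.12 (cv2) and the standard library are available. Lean on these libraries where they do the work, as an engineer would, in place of code of your own. Each camera call takes 0.05 s, during which the arm holds its last target. There are 200 camera calls.

### The job

Fill the spice carousel, which its knob turns click by click: turn it one click so that its large empty cup stops at the tall pointed post (the low plug on the other side is not the pointer), and stand the wooden pepper mill upright in that cup. Turn it one more click the same way and stand the salt shaker upright in the small empty cup that has come to the post, then turn it a last click the same way, so that a spice jar stops at the post. The spice jars stay in their cups, the pepper mill and the shaker are not tipped over, and the two other glass jars on the worktop are left alone.

Things in the scene. Friction and masses are not known exactly. Their poses are not given: they have to be found in the camera images.
- foot: Fixed dark steel foot of the carousel, 200 mm across. Origin on the turning axis at worktop height; z up. Its -x axis is the carousel's front, roughly towards the robot, +y the left side seen from the robot. Two ears stick out from it, 72 degrees left and 72 degrees right of the front, one carrying the pointer, the other the plug.
- pointer: Fixed upright steel post with a pointed tip, 75 mm tall, 20 mm across; it stands on either the left or the right ear, 152 mm from the turning axis, just outside the turntable. It marks the loading place: a cup is 'at the post' when it lies in line between the axis and the post. Origin at its foot, 8 mm above the worktop.
- stub_plug: Fixed low steel plug, 13 mm tall, 24 mm across, on the other ear. Not the pointer. Origin at its foot.
- turntable (a joint): Angle (rad) of the round wooden turntable (264 mm across, top 40 mm above the worktop); 0 at the start, positive is anticlockwise seen from above. It rests at a click every 72 degrees (1.257 rad); let go anywhere, it swings by itself into the nearest click, to within 0.03 rad. Passing from click to click takes about 0.2 N m. End stops at -4.4 and +4.4 rad.
- knob (a point): Grip point on the carousel's black bar knob, on the turning axis, 122 mm above the worktop. The bar is 64 mm long, 16 mm thick and 34 mm tall (from 104 to 138 mm above the worktop) and turns with the turntable; the point's x axis lies along the bar's length, z is up.
- cup_big (a point): Floor centre of the one large cup of the turntable, for the pepper mill: aluminium ring, clear inside diameter 64 mm, wall 3 mm, 26 mm high. Empty, in front at the start. One click clockwise from above takes it to the left ear, one anticlockwise to the right ear. Cup floors are 40 mm above the worktop; all five cup centres lie 92 mm from the axis, 72 degrees apart.
- cup_left (a point): Floor centre of a small cup (clear inside diameter 50 mm, wall 3 mm, 22 mm high), empty, at the left ear at the start.
- cup_right (a point): Floor centre of a small cup (same size), empty, at the right ear at the start.
- cup_backleft (a point): Floor centre of the small cup that is at the back left at the start (clear inside diameter 44 mm, 30 mm high); holds a spice jar.
- cup_backright (a point): Floor centre of the small cup that is at the back right at the start (same size); holds a spice jar.
- mill_mid (a point): Loose wooden pepper mill, 150 mm tall, at most 58 mm across, 0.18 kg, standing on the worktop to the left or the right of the carousel. Point half-way up its axis (75 mm above its foot). Its round head, 50 mm across, reaches from 109 to 139 mm above its foot and is a good grip; a 12 mm ball sits on top. The head does not turn.
- shaker_mid (a point): Loose salt shaker, glass with a domed grey metal cap, 90 mm tall, 44 mm across (the cap, from 66 to 90 mm, is 34 mm across), 0.1 kg, standing on the other side of the carousel from the pepper mill. Point half-way up its axis (45 mm above its foot).
- spice_l_mid (a point): Loose spice jar with black cap, 44 mm across, 113 mm tall, standing in the back left cup. Point half-way up its axis.
- spice_r_mid (a point): Loose spice jar with black cap, 44 mm across, 108 mm tall, standing in the back right cup. Point half-way up its axis.
- jar_tall_mid (a point): Bystander: lidded glass jar, 73 mm across, 100 mm tall, on the worktop to the left of the carousel. Point half-way up its axis.
- jar_low_mid (a point): Bystander: lidded glass jar, 73 mm across, 75 mm tall, on the worktop behind and to the left of the carousel. Point half-way up its axis.
Not all that is in view belongs to the job. Leave any purple look-alike of the part that bears mill_mid alone.

How it is judged:
On the way, in this order (a step that is already met when the one before it is completed fails the run):
1. the carousel rests one click on, with the large cup at the post, and the knob is let go (((y of pointer in the frame of foot above 0 m and value of joint turntable between -1.3466 and -1.1666 rad and velocity of joint turntable between -0.06 and 0.06 rad/s and contact force between the fingers and turntable below 0.2 N) or (y of pointer in the frame of foot below 0 m and value of joint turntable between 1.1666 and 1.3466 rad and velocity of joint turntable between -0.06 and 0.06 rad/s and contact force between the fingers and turntable below 0.2 N))), for 0.2 s.
2. the pepper mill stands upright in the large cup at the post, let go (((y of pointer in the frame of foot above 0 m and value of joint turntable between -1.3466 and -1.1666 rad and velocity of joint turntable between -0.06 and 0.06 rad/s and horizontal distance between mill_mid and cup_big below 0.011 m and height (world z) of mill_mid between 0.109 and 0.121 m and angle between mill_mid's own z axis and vertical below 0.12 rad and contact force between the fingers and mill below 0.2 N) or (y of pointer in the frame of foot below 0 m and value of joint turntable between 1.1666 and 1.3466 rad and velocity of joint turntable between -0.06 and 0.06 rad/s and horizontal distance between mill_mid and cup_big below 0.011 m and height (world z) of mill_mid between 0.109 and 0.121 m and angle between mill_mid's own z axis and vertical below 0.12 rad and contact force between the fingers and mill below 0.2 N))), for 0.2 s.
3. the carousel rests one more click on, with the small empty cup at the post, knob let go, the mill still in its cup (((y of pointer in the frame of foot above 0 m and value of joint turntable between -2.6033 and -2.4233 rad and velocity of joint turntable between -0.06 and 0.06 rad/s and horizontal distance between mill_mid and cup_big below 0.011 m and height (world z) of mill_mid between 0.109 and 0.121 m and angle between mill_mid's own z axis and vertical below 0.12 rad and contact force between the fingers and mill below 0.2 N and contact force between the fingers and turntable below 0.2 N) or (y of pointer in the frame of foot below 0 m and value of joint turntable between 2.4233 and 2.6033 rad and velocity of joint turntable between -0.06 and 0.06 rad/s and horizontal distance between mill_mid and cup_big below 0.011 m and height (world z) of mill_mid between 0.109 and 0.121 m and angle between mill_mid's own z axis and vertical below 0.12 rad and contact force between the fingers and mill below 0.2 N and contact force between the fingers and turntable below 0.2 N))), for 0.2 s.
4. the shaker stands upright in the small cup at the post, let go (((y of pointer in the frame of foot above 0 m and value of joint turntable between -2.6033 and -2.4233 rad and velocity of joint turntable between -0.06 and 0.06 rad/s and horizontal distance between mill_mid and cup_big below 0.011 m and height (world z) of mill_mid between 0.109 and 0.121 m and angle between each of mill_mid, shaker_mid's own z axis and vertical below 0.12 rad and contact force between the fingers and mill below 0.2 N and horizontal distance between shaker_mid and cup_right below 0.011 m and height (world z) of shaker_mid between 0.079 and 0.091 m and contact force between the fingers and shaker below 0.2 N) or (y of pointer in the frame of foot below 0 m and value of joint turntable between 2.4233 and 2.6033 rad and velocity of joint turntable between -0.06 and 0.06 rad/s and horizontal distance between mill_mid and cup_big below 0.011 m and height (world z) of mill_mid between 0.109 and 0.121 m and angle between each of mill_mid, shaker_mid's own z axis and vertical below 0.12 rad and contact force between the fingers and mill below 0.2 N and horizontal distance between shaker_mid and cup_left below 0.011 m and height (world z) of shaker_mid between 0.079 and 0.091 m and contact force between the fingers and shaker below 0.2 N))), for 0.2 s.
5. the carousel rests at the third click, with a spice jar at the post, all four things in their cups, knob let go (((y of pointer in the frame of foot above 0 m and value of joint turntable between -3.8599 and -3.6799 rad and velocity of joint turntable between -0.06 and 0.06 rad/s and horizontal distance between mill_mid and cup_big below 0.011 m and height (world z) of mill_mid between 0.109 and 0.121 m and angle between each of mill_mid, shaker_mid's own z axis and vertical below 0.12 rad and contact force between the fingers and mill below 0.2 N and horizontal distance between shaker_mid and cup_right below 0.011 m and height (world z) of shaker_mid between 0.079 and 0.091 m and contact force between the fingers and shaker below 0.2 N and contact force between the fingers and turntable below 0.2 N) or (y of pointer in the frame of foot below 0 m and value of joint turntable between 3.6799 and 3.8599 rad and velocity of joint turntable between -0.06 and 0.06 rad/s and horizontal distance between mill_mid and cup_big below 0.011 m and height (world z) of mill_mid between 0.109 and 0.121 m and angle between each of mill_mid, shaker_mid's own z axis and vertical below 0.12 rad and contact force between the fingers and mill below 0.2 N and horizontal distance between shaker_mid and cup_left below 0.011 m and height (world z) of shaker_mid between 0.079 and 0.091 m and contact force between the fingers and shaker below 0.2 N and contact force between the fingers and turntable below 0.2 N))), for 0.2 s.
At the end, for the whole second after the job is handed in: The turntable rests at the third click (216 deg, +-5) from its start, a spice jar at the post. Pepper mill in the large cup, shaker in the small cup that followed it, spice jars in their own: each upright (7 deg), on the cup floor (6 mm), within 11 mm of its centre, let go and at rest (((y of pointer in the frame of foot above 0 m and value of joint turntable between -3.8599 and -3.6799 rad and velocity of joint turntable between -0.06 and 0.06 rad/s and horizontal distance between mill_mid and cup_big below 0.011 m and height (world z) of mill_mid between 0.109 and 0.121 m and angle between each of mill_mid, shaker_mid's own z axis and vertical below 0.12 rad and contact force between the fingers and mill below 0.2 N and horizontal distance between shaker_mid and cup_right below 0.011 m and height (world z) of shaker_mid between 0.079 and 0.091 m and contact force between the fingers and shaker below 0.2 N) or (y of pointer in the frame of foot below 0 m and value of joint turntable between 3.6799 and 3.8599 rad and velocity of joint turntable between -0.06 and 0.06 rad/s and horizontal distance between mill_mid and cup_big below 0.011 m and height (world z) of mill_mid between 0.109 and 0.121 m and angle between each of mill_mid, shaker_mid's own z axis and vertical below 0.12 rad and contact force between the fingers and mill below 0.2 N and horizontal distance between shaker_mid and cup_left below 0.011 m and height (world z) of shaker_mid between 0.079 and 0.091 m and contact force between the fingers and shaker below 0.2 N)) and horizontal distance between spice_l_mid and cup_backleft below 0.011 m and height (world z) of spice_l_mid between 0.09 and 0.102 m and angle between each of spice_l_mid, spice_r_mid's own z axis and vertical below 0.12 rad and horizontal distance between spice_r_mid and cup_backright below 0.011 m and height (world z) of spice_r_mid between 0.088 and 0.1 m and linear speed of each of mill, shaker, spice_l, spice_r below 0.03 m/s); the robot touches nothing.
It fails at once if a spice jar leaves its cup (horizontal distance between spice_l_mid and cup_backleft above 0.03 m or horizontal distance between spice_r_mid and cup_backright above 0.03 m).
It fails at once if the pepper mill or the shaker is tipped over (angle between any of mill_mid, shaker_mid's own z axis and vertical above 0.9 rad).
It fails at once if one of the two bystander jars is moved by more than 15 mm (distance of any of jar_tall_mid, jar_low_mid from where it was at the start of the episode above 0.015 m).
It also fails if it takes over 72 s, if anything falls off the work surface, if the arm or the gripper's body presses on something with over 40 N, if the wrist force passes 120 N, or if a joint passes its speed limit or range.

## Working session

There is one attempt and no reset: what is moved stays moved. The work goes in short steps, Python scripts to look and compute and a tool call to move; the robot and the scene stay as the last step left them, time stands still between calls to the robot, and variables do not carry over. Pictures are saved under pics/ and viewed, at most 10 in all, crops included, and the job is handed in when it is done.

Besides the shell and the picture viewer there is one more tool, called after "Request:" as a command line: name --argument value ..., lists and objects as JSON in quotes. apply_moves: Moves the arm, as the interface text tells. Its arguments: {"type":"object","properties":{"moves":{"type":"array","items":{"type":"number"}},"claw":{"type":"number"},"newtons":{"type":"number"}},"required":["moves"]}

```bash
mkdir -p pics; cat > h.py <<'E'
import numpy as np, cv2
from workcell import status, vision, job
def cam(n,f=None):
    d=vision.read_camera(n)
    if f: cv2.imwrite('pics/'+f,d['image'])
    return d
def ray(d,u,v,z):
    K=np.array(d['camera_matrix']);T=np.array(d['camera_from_world'])
    R=T[:3,:3];t=T[:3,3];c=-R.T@t
    r=R.T@np.linalg.solve(K,[u,v,1.]);return c+r*(z-c[2])/r[2]
def proj(d,p):
    K=np.array(d['camera_matrix']);T=np.array(d['camera_from_world'])
    q=K@(T[:3,:3]@np.array(p)+T[:3,3]);return q[:2]/q[2]
E
python3 - <<'E'
from h import *
for n in('scene','top'):
    d=cam(n,n+'0.png');T=np.array(d['camera_from_world']);print(n,-T[:3,:3].T@T[:3,3],T[:3,:3].round(3).tolist(),np.array(d['camera_matrix']).tolist())
print(status.get_state())
a=cv2.imread('pics/scene0.png');b=cv2.imread('pics/top0.png')
E
```

```text
scene [-0.1519068  -0.28188843  0.75679822] [[0.698, -0.716, -0.017], [-0.46, -0.431, -0.776], [0.548, 0.55, -0.631]] [[384.3008364384965, 0.0, 253.3830614466053], [0.0, 384.3008364384965, 189.64097164082494], [0.0, 0.0, 1.0]]
top [0.25121807 0.29401924 1.14101777] [[0.005, -1.0, 0.001], [-0.983, -0.005, -0.185], [0.185, 0.0, -0.983]] [[365.41762287876986, 0.0, 256.2138467015132], [0.0, 365.41762287876986, 191.74391139786846], [0.0, 0.0, 1.0]]
{'clock': 0.1, 'joint_pos': array([ 1.06441337e+00,  3.13899807e-01,  4.51110415e-02,  1.30358700e+00,
       -5.18652410e-07,  1.43125270e+00]), 'qvel': array([ 2.03893132e-03, -1.22678490e-03,  2.34233569e-03,  4.62780343e-04,
       -5.03495131e-04, -2.06191388e-05]), 'tau': array([ 2.43884286e-03, -4.81721556e+01,  2.99245977e+01,  1.26329967e-02,
       -2.42738006e-04, -6.00032408e-06]), 'tcp_pos': array([0.20597922, 0.53633055, 0.20772011]), 'orientation': array([-2.50393747e-04,  1.82392877e-01,  9.83225414e-01, -7.48972719e-04]), 'wrist_force': array([ 0.14372   , -0.31732437,  0.0274258 ]), 'ft_torque': array([ 0.02252781, -0.00647206,  0.01948136]), 'grip_force': 0.0, 'finger_gap': 0.08520109726873183}
```

View pics/top0.png

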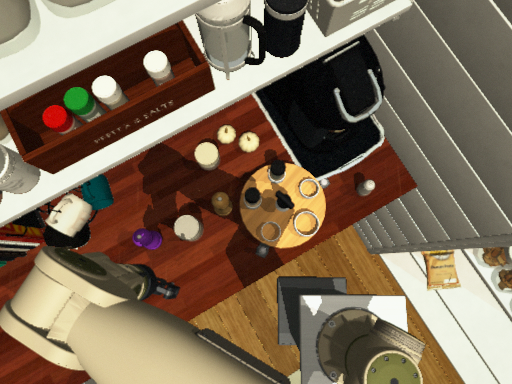

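View pics/scene0.png

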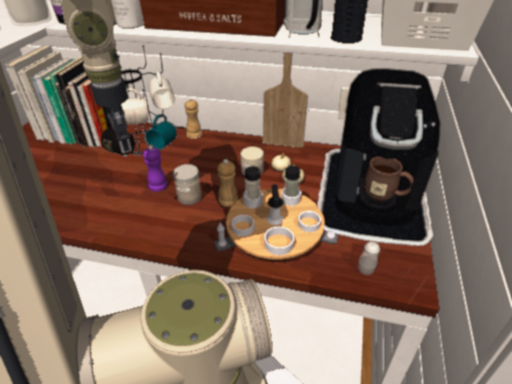

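The top view has the turntable at (284,205), big cup at (306,224), pointed post at (263,250) on the left ear (scene (222,238)) and plug at (325,182). So the turn is clockwise (negative). The wooden mill is at top (222,204), shaker at (366,187), tall jar at (187,228), low jar at (206,155) and the purple decoy at (148,240).

```bash
python3 - <<'E'
from h import *
d=cam('top'); im=d['image']; s=cam('scene')
hsv=cv2.cvtColor(im,cv2.COLOR_BGR2HSV)
m=cv2.inRange(hsv,(10,80,120),(28,255,255)); m[:, :235]=0;m[:,332:]=0;m[:155]=0;m[255:]=0
c=max(cv2.findContours(cv2.morphologyEx(m,cv2.MORPH_CLOSE,np.ones((15,15))),0,1)[0],key=cv2.contourArea)
e=cv2.fitEllipse(cv2.convexHull(c)); print('disc',e,ray(d,*e[0],.04))
A=ray(d,*e[0],.04)
P=[ray(d,p[0][0],p[0][1],.04) for p in cv2.convexHull(c)]
print('rad',np.round([np.linalg.norm(p-A) for p in P],3))
for n,u,v,z in(('big',306,224,.066),('right',309,188,.062),('left',269,232,.062),('plug',325,182,.02),('post',263,250,.06),('mill',222,200,.12),('shak',366,186,.08),('tall',187,228,.1),('low',206,155,.075)):
    p=ray(d,u,v,z);q=p-A;print(n,p.round(3),'r',np.hypot(*q[:2]).round(3),'ang',np.degrees(np.arctan2(q[1],q[0])).round(1),'scene',proj(s,p).round())
x=cv2.resize(im[140:270,190:390],None,fx=4,fy=4,interpolation=cv2.INTER_CUBIC); cv2.imwrite('pics/tc.png',x)
E
```

```text
disc ((287.4801025390625, 209.2422332763672), (82.22616577148438, 108.82386779785156), 134.1785888671875) [0.40458474 0.19899394 0.04      ]
rad [0.145 0.144 0.142 0.14  0.136 0.13  0.126 0.122 0.12  0.152 0.185 0.14
 0.12  0.12  0.12  0.124 0.125 0.129 0.13  0.135 0.139 0.142 0.141 0.15
 0.151 0.166 0.153 0.145]
big [0.357 0.147 0.066] r 0.07 ang -132.3 scene [278. 237.]
right [0.466 0.135 0.062] r 0.089 ang -45.8 scene [309. 218.]
left [0.334 0.256 0.062] r 0.091 ang 141.2 scene [240. 222.]
plug [0.494 0.079 0.02 ] r 0.15 ang -53.3 scene [331. 235.]
post [0.281 0.274 0.06 ] r 0.144 ang 148.8 scene [221. 229.]
mill [0.419 0.391 0.12 ] r 0.193 ang 85.7 scene [228. 169.]
shak [ 0.47  -0.031  0.08 ] r 0.239 ang -74.2 scene [366. 245.]
tall [0.341 0.491 0.1  ] r 0.299 ang 102.3 scene [185. 172.]
low [0.564 0.447 0.075] r 0.295 ang 57.2 scene [250. 154.]
```

View pics/tc.png

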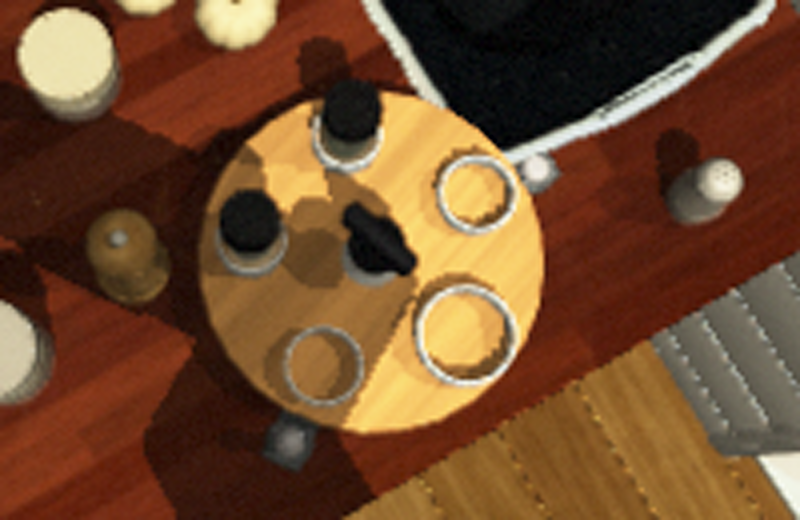

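The crop shows the disc centre at crop (372,263), the rings at (477,194), (466,335) and (322,365), the bar knob from (348,210) to (410,268), the mill ball at (118,238) and the shaker cap top at (722,178).

```bash
python3 - <<'E'
from h import *
d=cam('top'); s=cam('scene')
g=lambda u,v,z: ray(d,u/4+190-.4,v/4+140-.4,z)
A=g(372,263,.04);print('A',A)
R={n:g(*a) for n,a in dict(right=(477,194,.062),big=(466,335,.066),left=(322,365,.062)).items()}
for n,off in (('right',72),('big',0),('left',-72)):
    q=R[n]-A;print(n,R[n].round(4),np.hypot(*q[:2]).round(4),np.degrees(np.arctan2(q[1],q[0])).round(1)-off)
k1,k2=g(348,210,.138),g(410,268,.138);print('knob',(k1+k2)/2,np.linalg.norm(k1-k2),np.degrees(np.arctan2(*(k1-k2)[1::-1])))
for n,a in dict(mill=(118,238,.147),shak=(722,178,.088),millfoot=(136,278,.03),post=(292,436,.083)).items():
    p=g(*a);print(n,p.round(4),'scene',proj(s,p).round(1))
E
```

```text
A [0.41646023 0.21372386 0.04      ]
right [0.466  0.1359 0.062 ] 0.0923 -129.5
big [0.3593 0.1468 0.066 ] 0.088 -130.5
left [0.3371 0.2528 0.062 ] 0.0885 225.8
knob [0.4187209  0.21594032 0.138     ] 0.05900529658023583 46.42770402988754
mill [0.4169 0.3965 0.147 ] scene [225.3 160.5]
shak [ 0.4738 -0.0409  0.088 ] scene [371.4 244.1]
millfoot [0.4054 0.394  0.03  ] scene [225.5 195.1]
post [0.2846 0.2752 0.083 ] scene [220.6 222. ]
```

Request:
apply_moves --moves '[8.46, -12.88, 0.5, 0, 0, 1.2, 8.46, -12.88, 0.5, 0, 0, 1.2, 8.46, -12.88, 0.5, 0, 0, 1.2, 8.46, -12.88, 0.5, 0, 0, 1.2, 8.46, -12.88, 0.5, 0, 0, 1.2, 8.46, -12.88, 0.5, 0, 0, 1.2, 8.46, -12.88, 0.5, 0, 0, 1.2, 8.46, -12.88, 0.5, 0, 0, 1.2, 8.46, -12.88, 0.5, 0, 0, 1.2, 8.46, -12.88, 0.5, 0, 0, 1.2, 8.46, -12.88, 0.5, 0, 0, 1.2, 8.46, -12.88, 0.5, 0, 0, 1.2, 8.46, -12.88, 0.5, 0, 0, 1.2, 8.46, -12.88, 0.5, 0, 0, 1.2]' --claw 60

```text
clock: 1.47
tcp_pos: [0.4173, 0.2151, 0.221]
orientation: [-0.0, -0.404, 0.915, 0.0]
wrist_force: [-0.4, -0.4, 0.2]
finger_gap: 0.0515
grip_force: 0.0
```

```bash
python3 - <<'E'
from h import *
s=status.get_state();print(s['joint_pos'].round(3),s['tcp_pos'],s['orientation'].round(4))
w=cam('wrist','w1.png');print(proj(w,[.4175,.215,.138]),proj(w,[.4175+.032*.669,.215+.032*.743,.138]),proj(w,[.4175-.032*.669,.215-.032*.743,.138]))
E
```

```text
[ 0.304  0.105 -0.186  1.28   0.    -0.527] [0.41731164 0.21511881 0.22096242] [-2.000e-04 -4.039e-01  9.148e-01  3.000e-04]
[254.75922361 193.42211689] [254.95900247 230.53937068] [254.54373885 153.38683796]
```

View pics/w1.png

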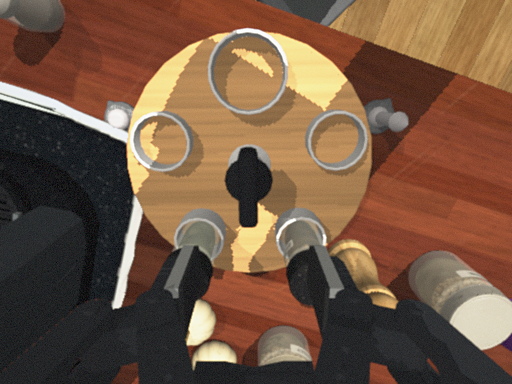

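The wrist view shows the bar knob from (248,148) to (248,226) and the gripper already parallel to it. The tapered post is at (390,120), and the rings are at (248,71), (161,141) and (337,139).

```bash
python3 - <<'E'
from h import *
w=cam('wrist');g=lambda u,v,z:ray(w,u,v,z)
im=w['image'];gr=im.max(2);m=(gr[140:235,225:275]<40).astype(np.uint8)
k1,k2=g(248,149,.138),g(248,226,.138);print('knob',(k1+k2)/2,np.linalg.norm(k1-k2))
R=[g(248,71,.066),g(161,141,.062),g(337,139,.062)]
from scipy.optimize import least_squares
th=np.radians([0,72,-72])
f=lambda p:np.concatenate([(r[:2]-p[:2]-.092*np.array([np.cos(p[2]+t),np.sin(p[2]+t)])) for r,t in zip(R,th)])
s=least_squares(f,[.417,.215,-2.3]);print(s.x,np.degrees(s.x[2]),s.fun.round(4))
E
```

```text
knob [0.41876917 0.2090075  0.138     ] 0.06330598793583517
[ 0.41968353  0.21023518 -2.29793144] -131.66177331382943 [ 0.      0.0002 -0.0008  0.0007  0.0008 -0.0009]
```

Request:
apply_moves --moves '[0.07, -0.16, -1.4, 0, 0, 0, 0.07, -0.16, -2.8, 0, 0, 0, 0.07, -0.16, -4.2, 0, 0, 0, 0.07, -0.16, -4.2, 0, 0, 0, 0.07, -0.16, -4.2, 0, 0, 0]'

```text
clock: 1.98
tcp_pos: [0.4172, 0.2111, 0.115]
orientation: [-0.002, -0.405, 0.914, 0.0]
wrist_force: [0.1, 0.4, 0.2]
finger_gap: 0.0511
grip_force: 0.0
```

Request:
apply_moves --moves '[0, 0, 0, 0, 0, 0, 0, 0, 0, 0, 0, 0, 0, 0, 0, 0, 0, 0, 0, 0, 0, 0, 0, 0, 0, 0, 0, 0, 0, 0, 0, 0, 0, 0, 0, 0]' --claw 0 --newtons 30

```text
clock: 2.48
tcp_pos: [0.42, 0.2109, 0.1167]
orientation: [0.001, -0.405, 0.914, -0.0]
wrist_force: [-0.4, -0.1, -0.0]
finger_gap: 0.0
grip_force: 0.0
```

```bash
python3 - <<'E'
from h import *
w=cam('wrist')['image'];t=cam('scene')['image']
cv2.imwrite('pics/w2.png',np.hstack([w,t])[:, :][:, :1024]);x=cv2.resize(t[130:270,200:340],(400,400));cv2.imwrite('pics/w2.png',np.hstack([cv2.resize(w,(400,400)),x]))
print(status.get_state())
E
```

```text
{'clock': 2.5833, 'joint_pos': array([ 2.94216465e-01,  1.62153547e-01, -3.83808409e-01,  1.02445796e+00,
        8.77819006e-05, -5.38835175e-01]), 'qvel': array([ 0.00046151,  0.00396375, -0.00340962, -0.00020024, -0.0021794 ,
       -0.00036174]), 'tau': array([ 1.91961211e-02, -3.72695625e+01,  2.77359921e+01, -5.55559745e-03,
        8.87536917e-04,  3.27247180e-04]), 'tcp_pos': array([0.41963229, 0.21077461, 0.11628666]), 'orientation': array([ 1.92153439e-04, -4.04585763e-01,  9.14500040e-01,  2.06012405e-05]), 'wrist_force': array([0.38424672, 0.00506857, 0.55392309]), 'ft_torque': array([-0.04572923,  0.04929419,  0.03870906]), 'grip_force': 0.0, 'finger_gap': 8.067300537475899e-05}
```

View pics/w2.png

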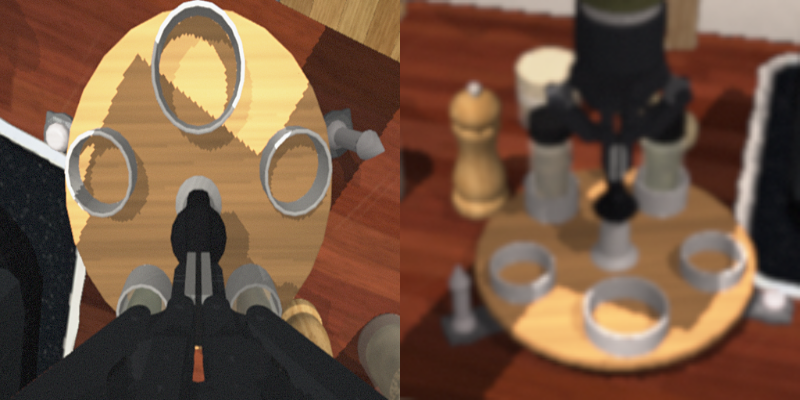

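The wrist half shows the shut fingers behind the bar's front end (knob tip at about (200,195), pads at (200,255–340)). The gap reads 0, so they closed on nothing. I'll check where the TCP projects.

```bash
python3 - <<'E'
from h import *
s=status.get_state();p=s['tcp_pos']
for n in('wrist','scene','top'):
    d=cam(n)
    print(n,'tip',proj(d,p-[0,0,.008]).round(1),'grasp',proj(d,p+[0,0,.011]).round(1))
    for z in (.104,.138): print('  knob',z,proj(d,[.4195,.2105,z]).round(1),proj(d,[.4195-.0213,.2105-.0239,z]).round(1),proj(d,[.4195+.0213,.2105+.0239,z]).round(1))
d=cam('top');cv2.imwrite('pics/t3.png',np.hstack([cv2.resize(d['image'][150:260,230:340],(500,500),interpolation=2)]))
E
```

```text
wrist tip [255.6 233.2] grasp [255.7 248.5]
  knob 0.104 [255.4 229.6] [254.9 176.9] [255.8 277.3]
  knob 0.138 [255.7 258.2] [255.1 196. ] [256.2 313.2]
scene tip [275.6 200.4] grasp [275.7 194.7]
  knob 0.104 [275.6 201.7] [277. 210.] [274.2 193.8]
  knob 0.138 [275.8 191.5] [277.3 199.7] [274.4 183.8]
top tip [285.3 200.7] grasp [285.9 199.6]
  knob 0.104 [285.3 201. ] [293.7 208.4] [277.  193.7]
  knob 0.138 [286.3 199.1] [295.  206.7] [277.6 191.5]
```

View pics/t3.png

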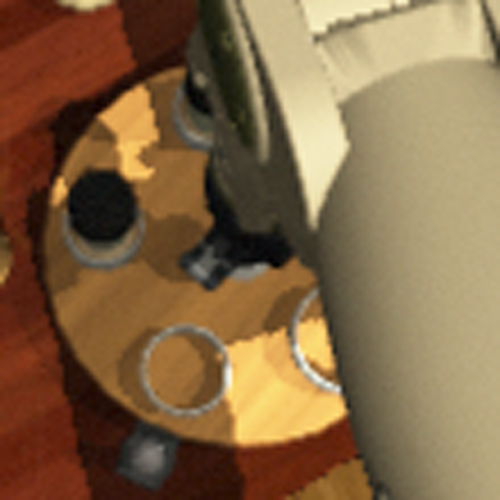

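```bash
python3 - <<'E'
from h import *
w=cam('wrist')['image'];t=cam('scene')['image']
f=lambda a:np.clip(a.astype(float)*1.8+15,0,255).astype(np.uint8)
cv2.imwrite('pics/w4.png',np.hstack([cv2.resize(f(w[170:340,180:330]),(397,450),interpolation=2),cv2.resize(f(t[150:220,245:305]),(386,450),interpolation=2)]))
E
```

```text
(no output)
```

View pics/w4.png

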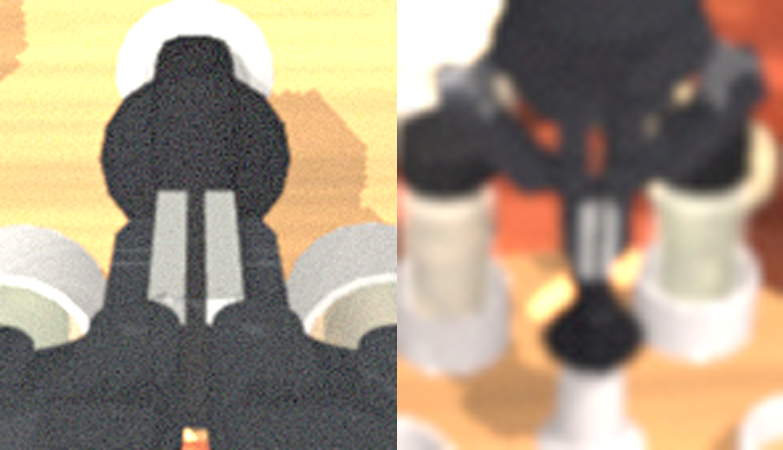

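The fingers are shut, with the disc at wrist (254,229) and the bar's front end at (253,184). I'll triangulate the bar's front end from the two wrist views and scene to check its height.

```bash
python3 - <<'E'
from h import *
d=cam('wrist');s=cam('scene')
st=status.get_state();T=np.array(d['camera_from_world'])
C=-T[:3,:3].T@T[:3,3];print('cam',C,'rel',C-st['tcp_pos'])
d1=dict(d);dp=np.array([.4173,.2151,.221])-st['tcp_pos']
T1=T.copy();T1[:3,3]=-T[:3,:3].T.T@(C+dp);d1['camera_from_world']=T1
def tri(obs):
    from scipy.optimize import least_squares
    r=least_squares(lambda p:np.concatenate([proj(q,p)-uv for q,uv in obs]),[.42,.21,.12]);return r.x.round(4),r.fun.round(1)
print(tri([(d1,(248,149)),(d,(252.5,184))]))
for z in(.1,.11,.12,.13,.138):print(z,ray(d,252.5,184,z)[:2].round(4),ray(d1,248,149,z)[:2].round(4),ray(d1,248,226,z)[:2].round(4))
print('disc',ray(d1,248,178,.1),ray(d,253.7,228.6,.1))
E
```

```text
cam [0.36664144 0.15117654 0.28136948] rel [-0.05282506 -0.05957512  0.16541324]
(array([0.4031, 0.1902, 0.0969]), array([-0.1,  0. ,  0.1, -0. ]))
0.1 [0.4025 0.1895] [0.4026 0.1899] [0.452  0.2436]
0.11 [0.4005 0.1874] [0.4012 0.1887] [0.4489 0.2406]
0.12 [0.3985 0.1853] [0.3999 0.1875] [0.4458 0.2375]
0.13 [0.3966 0.1832] [0.3986 0.1863] [0.4428 0.2344]
0.138 [0.395  0.1815] [0.3975 0.1853] [0.4404 0.2319]
disc [0.4203123  0.20917987 0.1       ] [0.42065662 0.21050553 0.1       ]
```

Request:
apply_moves --moves '[0, 0, 0, 0, 0, 0, 0, 0, 0, 0, 0, 0, 0, 0, 0, 0, 0, 0, 0, 0, 0, 0, 0, 0]' --claw 35

```text
clock: 3.32
tcp_pos: [0.4195, 0.2108, 0.116]
orientation: [-0.0, -0.405, 0.914, 0.0]
wrist_force: [0.3, -0.0, -0.7]
finger_gap: 0.03
grip_force: 0.0
```

```bash
python3 - <<'E'
from h import *
w=cam('wrist')['image'];t=cam('scene')['image']
f=lambda a:np.clip(a.astype(float)*1.8+15,0,255).astype(np.uint8)
cv2.imwrite('pics/w5.png',np.hstack([cv2.resize(f(w[170:340,180:330]),(397,450),interpolation=2),cv2.resize(f(t[150:220,245:305]),(386,450),interpolation=2)]))
E
```

```text
(no output)
```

View pics/w5.png

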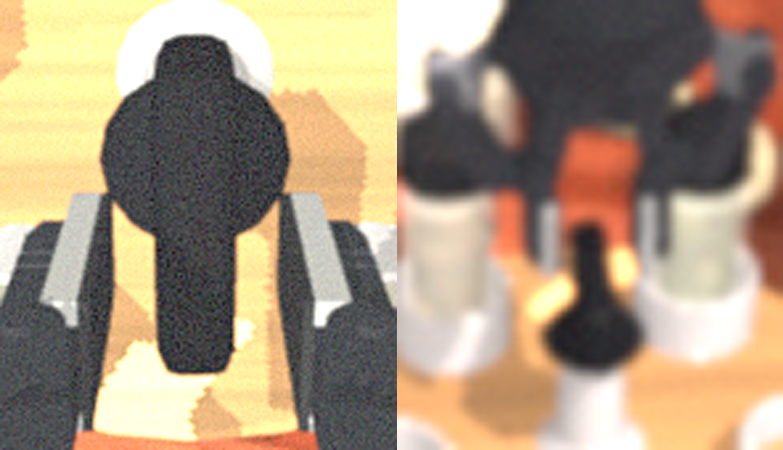

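The bar stands between the open fingers in plan, and in the scene view the fingertips (row 191) end higher than computed (row 200). So the pads passed above the bar, and I need to go lower carefully.

Request:
apply_moves --moves '[0, 0, -0.2, 0, 0, 0, 0, 0, -0.3, 0, 0, 0, 0, 0, -0.3, 0, 0, 0]'

```text
clock: 3.67
tcp_pos: [0.4189, 0.2106, 0.1076]
orientation: [-0.001, -0.405, 0.914, 0.0]
wrist_force: [0.8, 0.3, -0.7]
finger_gap: 0.0298
grip_force: 0.0
```

Request:
apply_moves --moves '[0, 0, 0, 0, 0, 0, 0, 0, 0, 0, 0, 0, 0, 0, 0, 0, 0, 0, 0, 0, 0, 0, 0, 0]' --claw 0

```text
clock: 4.0
tcp_pos: [0.4194, 0.2105, 0.1084]
orientation: [-0.0, -0.405, 0.914, -0.0]
wrist_force: [0.1, -1.8, -2.3]
finger_gap: 0.0145
grip_force: 31.7
```

Request:
apply_moves --moves '[0, 0, 0, 0, 0, 0, 0, 0, 0, 0, 0, 0, 0, 0, -0.2, 0, 0, 0, 0, 0, -0.3, 0, 0, 0, 0, 0, -0.3, 0, 0, 0]' --claw 35

```text
clock: 4.42
tcp_pos: [0.419, 0.2107, 0.1003]
orientation: [-0.001, -0.405, 0.914, 0.0]
wrist_force: [0.0, -0.4, -0.2]
finger_gap: 0.0299
grip_force: 0.0
```

Request:
apply_moves --moves '[0, 0, 0, 0, 0, 0, 0, 0, 0, 0, 0, 0, 0, 0, 0, 0, 0, 0, 0, 0, 0, 0, 0, 0]' --claw 0 --newtons 40

```text
clock: 4.75
tcp_pos: [0.4195, 0.2106, 0.101]
orientation: [-0.0, -0.405, 0.914, -0.0]
wrist_force: [0.8, -1.2, -0.9]
finger_gap: 0.0151
grip_force: 42.3
```

Request:
apply_moves --moves '[0, 0, 0, 0, 0, -0.04, 0, 0, 0, 0, 0, -0.11, 0, 0, 0, 0, 0, -0.2, 0, 0, 0, 0, 0, -0.3, 0, 0, 0, 0, 0, -0.4, 0, 0, 0, 0, 0, -0.5, 0, 0, 0, 0, 0, -0.6, 0, 0, 0, 0, 0, -0.7, 0, 0, 0, 0, 0, -0.8, 0, 0, 0, 0, 0, -0.9, 0, 0, 0, 0, 0, -1.0, 0, 0, 0, 0, 0, -1.09, 0, 0, 0, 0, 0, -1.17, 0, 0, 0, 0, 0, -1.22, 0, 0, 0, 0, 0, -1.25, 0, 0, 0, 0, 0, -1.257, 0, 0, 0, 0, 0, -1.257, 0, 0, 0, 0, 0, -1.257]'

```text
clock: 6.25
tcp_pos: [0.419, 0.2129, 0.101]
orientation: [-0.001, 0.21, 0.978, 0.002]
wrist_force: [-1.2, 5.9, -2.2]
finger_gap: 0.0146
grip_force: 42.2
```

Request:
apply_moves --moves '[0, 0, 0, 0, 0, 0, 0, 0, 0, 0, 0, 0, 0, 0, 0, 0, 0, 0]' --claw 35

```text
clock: 6.5
tcp_pos: [0.4196, 0.2108, 0.1011]
orientation: [0.0, 0.21, 0.978, 0.0]
wrist_force: [1.2, -0.2, 0.4]
finger_gap: 0.0299
grip_force: 0.0
```

Request:
apply_moves --moves '[0, 0, 1.5, 0, 0, 0, 0, 0, 3, 0, 0, 0, 0, 0, 4.5, 0, 0, 0, 0, 0, 5.5, 0, 0, 0, 0, 0, 5.5, 0, 0, 0]'

```text
clock: 6.92
tcp_pos: [0.4225, 0.2115, 0.2445]
orientation: [0.004, 0.21, 0.978, 0.002]
wrist_force: [0.7, -0.1, 1.2]
finger_gap: 0.0298
grip_force: 0.0
```

```bash
python3 - <<'E'
from h import *
s=status.get_state();print(s['joint_pos'].round(3),s['tcp_pos'])
w=cam('wrist','w6.png')
cv2.imwrite('pics/w6b.png',np.hstack([cv2.resize(w['image'],(450,338)),cv2.resize(cam('scene')['image'][100:300,130:400],(350,338))]))
E
```

```text
[ 0.294  0.096 -0.139  1.326 -0.     0.718] [0.42253755 0.21151511 0.24451468]
```

View pics/w6b.png

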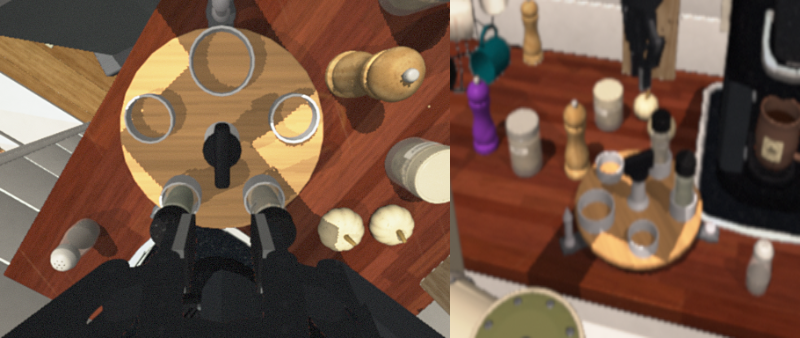

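The turntable has moved one click: the big ring, wrist (253,70), lies in line with the post at (250,10). The mill ball is at about (466,85), the shaker cap at about (70,296), and the jars are still in their cups. Next I'll measure mill, shaker and cup.

```bash
python3 - <<'E'
from h import *
w=cam('wrist');im=w['image'];t=cam('top');sc=cam('scene')
print(status.get_state()['tcp_pos'])
hsv=cv2.cvtColor(im,cv2.COLOR_BGR2HSV)
# ball: bright low-sat blob near (466,85)
m=((hsv[...,1]<60)&(hsv[...,2]>110)).astype(np.uint8);r=m[65:110,445:490]
n,l,s,c=cv2.connectedComponentsWithStats(r);i=1+np.argmax(s[1:,4]);b=c[i]+[445,65];print('ball',s[i],b,ray(w,*b,.146))
# wood mask of mill
mm=cv2.inRange(hsv,(8,70,60),(28,220,255));mm[:, :365]=0;mm[130:]=0
cn=max(cv2.findContours(mm,0,1)[0],key=cv2.contourArea);print('millbox',cv2.boundingRect(cn))
# big ring
g=cv2.cvtColor(im,cv2.COLOR_BGR2GRAY)
rm=((hsv[...,1]<50)&(hsv[...,2]>90)).astype(np.uint8)[25:120,205:300]
cn=max(cv2.findContours(rm,0,1)[0],key=cv2.contourArea);e=cv2.fitEllipse(cn);u=np.array(e[0])+[205,25];print('ring',e,u,ray(w,*u,.06))
for z in(.15,.12): print('mill scene',proj(sc,ray(w,*b,.146)[:2].tolist()+[z]))
ts=proj(w,[.4738,-.0409,.09]);print('shaker pred',ts,ray(w,70,295,.089))
E
```

```text
[0.41862658 0.21041568 0.23705491]
ball [ 20  16  19  15 223] [474.14798206  87.93273543] [0.41728145 0.39246954 0.146     ]
millbox (365, 0, 147, 130)
ring ((49.2510871887207, 46.20883560180664), (74.66726684570312, 80.49954223632812), 0.7018966674804688) [254.25108719  71.2088356 ] [0.33589081 0.24917983 0.06      ]
mill scene [226.29854741 160.08614239]
mill scene [226.94748559 168.8543756 ]
shaker pred [ 69.59767682 302.48351966] [ 0.46609337 -0.03576332  0.089     ]
```

Request:
apply_moves --moves '[-0.09, 1.6, 0, 0, 0, 0, -0.09, 3.2, 0, 0, 0, 0, -0.09, 4.8, 0, 0, 0, 0, -0.09, 6.2, 0, 0, 0, 0, -0.09, 7.28, 0, 0, 0, 0, -0.09, 7.28, 0, 0, 0, 0, -0.09, 7.28, -1.5, 0, 0, 0, -0.09, 7.28, -3, 0, 0, 0, -0.09, 7.28, -4.5, 0, 0, 0, -0.09, 7.28, -5.3, 0, 0, 0, -0.09, 7.28, -5.64, 0, 0, 0, -0.09, 7.28, -5.64, 0, 0, 0, -0.09, 7.28, -5.64, 0, 0, 0]' --claw 100

```text
clock: 8.25
tcp_pos: [0.4172, 0.3924, 0.0976]
orientation: [-0.0, 0.21, 0.978, -0.0]
wrist_force: [1.2, 0.5, 1.5]
finger_gap: 0.086
grip_force: 0.0
```

Request:
apply_moves --moves '[0, 0, 0, 0, 0, 0, 0, 0, 0, 0, 0, 0, 0, 0, 0, 0, 0, 0, 0, 0, 0, 0, 0, 0, 0, 0, 0, 0, 0, 0, 0, 0, 0, 0, 0, 0]' --claw 0 --newtons 30

```text
clock: 8.75
tcp_pos: [0.4184, 0.3937, 0.0996]
orientation: [0.001, 0.21, 0.978, 0.001]
wrist_force: [0.6, -0.5, 5.9]
finger_gap: 0.0441
grip_force: 29.0
```

```bash
python3 - <<'E'
from h import *
print(status.get_state()['tcp_pos'])
sc=cam('scene');w=cam('wrist');cv2.imwrite('pics/a.png',w['image']);cv2.imwrite('pics/b.png',sc['image'])
E
```

```text
[0.41837534 0.3936975  0.0995915 ]
```

Request:
apply_moves --moves '[0, 0, 0, 0, 0, 0, 0, 0, 0, 0, 0, 0, 0, 0, 0, 0, 0, 0, 0, 0, -0.2, 0, 0, 0, 0, 0, -0.4, 0, 0, 0, 0, 0, -0.4, 0, 0, 0]' --claw 80

```text
clock: 9.35
tcp_pos: [0.4164, 0.3922, 0.0859]
orientation: [-0.001, 0.21, 0.978, -0.001]
wrist_force: [0.5, -0.3, -0.9]
finger_gap: 0.0683
grip_force: 0.0
```

Request:
apply_moves --moves '[0, 0, 0, 0, 0, 0, 0, 0, 0, 0, 0, 0, 0, 0, 0, 0, 0, 0, 0, 0, 0, 0, 0, 0, 0, 0, 0, 0, 0, 0]' --claw 0 --newtons 30

```text
clock: 9.77
tcp_pos: [0.4173, 0.3928, 0.0875]
orientation: [0.0, 0.21, 0.978, 0.0]
wrist_force: [0.4, -0.2, -0.2]
finger_gap: 0.0469
grip_force: 31.1
```

Request:
apply_moves --moves '[0, 0, 0, 0, 0, 0, 0, 0, 0, 0, 0, 0, 0, 0, 0, 0, 0, 0, 0, 0, -0.2, 0, 0, 0, 0, 0, -0.36, 0, 0, 0, 0, 0, -0.36, 0, 0, 0]' --claw 80

```text
clock: 10.27
tcp_pos: [0.4166, 0.3923, 0.0774]
orientation: [-0.001, 0.21, 0.978, -0.001]
wrist_force: [-0.2, -0.2, -0.3]
finger_gap: 0.0682
grip_force: 0.0
```

Request:
apply_moves --moves '[0, 0, 0, 0, 0, 0, 0, 0, 0, 0, 0, 0, 0, 0, 0, 0, 0, 0, 0, 0, 0, 0, 0, 0, 0, 0, 0, 0, 0, 0]' --claw 0 --newtons 30

```text
clock: 10.68
tcp_pos: [0.4174, 0.3929, 0.0786]
orientation: [0.0, 0.21, 0.978, 0.0]
wrist_force: [-0.7, 0.1, 0.0]
finger_gap: 0.0468
grip_force: 31.1
```

Request:
apply_moves --moves '[0, 0, 0.6, 0, 0, 0, 0, 0, 1.8, 0, 0, 0, 0, 0, 3, 0, 0, 0, 0, 0, 4, 0, 0, 0, -0.4, -0.7, 4, 0, 0, 0, -1, -1.8, 4, 0, 0, 0, -1.6, -2.9, 4, 0, 0, 0, -2.2, -4.0, 4, 0, 0, 0, -2.8, -5, 4, 0, 0, 0, -3.1, -5.6, 4, 0, 0, 0, -3.26, -5.8, 4, 0, 0, 0, -3.26, -5.8, 4, 0, 0, 0, -3.26, -5.8, 4, 0, 0, 0, -3.26, -5.8, 4, 0, 0, 0]'

```text
clock: 11.85
tcp_pos: [0.3367, 0.2486, 0.1787]
orientation: [0.0, 0.21, 0.978, 0.0]
wrist_force: [0.1, 0.1, -0.9]
finger_gap: 0.0467
grip_force: 31.7
```

```bash
python3 - <<'E'
from h import *
p=status.get_state()['tcp_pos'];print(p)
s=cam('scene');w=cam('wrist')
z=np.linspace(.1,.2,6)
print('axis scene',[proj(s,[p[0],p[1],a]).round(1).tolist() for a in z])
im=s['image'];x=cv2.resize(im[140:260,170:290],(480,480),interpolation=2)
y=cv2.resize(w['image'],None,fx=.6,fy=.6);y=cv2.copyMakeBorder(y,0,480-y.shape[0],0,0,0)
cv2.imwrite('pics/c.png',np.hstack([x,y]))
hsv=cv2.cvtColor(im,cv2.COLOR_BGR2HSV)
for v in range(170,236,6):
    r=hsv[v,195:265];print(v,' '.join(f'{a[0]}/{a[1]}/{a[2]}' for a in r[10:60:3]))
E
```

```text
[0.33665076 0.24863778 0.17869058]
axis scene [[242.5, 211.8], [242.2, 205.8], [241.9, 199.8], [241.6, 193.5], [241.3, 187.1], [241.0, 180.5]]
170 6/194/101 7/199/101 6/196/103 7/199/104 7/197/105 6/195/106 7/195/107 7/195/111 10/178/122 16/138/198 16/134/222 16/129/107 120/32/24 120/20/26 120/28/27 128/39/26 14/49/68
176 7/179/128 7/178/130 7/179/131 7/177/131 7/178/130 7/179/131 7/176/129 7/181/127 9/164/126 16/133/178 15/144/182 15/121/97 12/17/74 120/20/25 165/15/34 12/76/97 11/60/107
182 7/183/99 8/177/118 7/178/132 8/182/129 8/184/129 8/183/128 8/171/134 7/179/131 8/176/132 16/136/173 16/134/177 16/132/104 12/16/78 120/26/30 0/7/35 9/145/118 7/178/132
188 7/188/61 6/187/60 7/200/79 6/197/109 7/199/105 7/200/106 7/201/108 7/198/108 7/196/108 9/178/109 16/131/121 16/129/125 15/129/105 16/129/93 15/133/100 6/147/137 7/161/138
194 6/181/72 7/189/116 7/184/125 7/187/123 7/185/120 7/186/118 7/184/119 7/191/120 7/192/118 13/146/136 16/136/159 16/135/170 16/141/159 16/134/131 16/132/118 12/38/155 9/22/195
200 7/180/106 7/184/112 6/183/114 7/186/111 6/183/110 6/183/110 6/185/110 7/189/1
[... 279 characters left out ...]
212 8/184/112 7/180/109 8/185/105 7/185/102 7/183/103 7/186/114 6/185/109 7/182/101 14/144/199 16/132/116 15/139/125 16/128/135 16/132/133 15/136/139 15/136/142 16/133/128 14/137/104
218 8/185/102 8/183/106 8/183/106 8/183/110 8/183/113 8/182/118 8/184/118 10/164/112 13/79/106 4/17/105 8/25/113 13/57/117 14/75/115 13/70/132 11/32/127 8/18/115 9/17/104
224 7/188/121 8/186/122 8/181/117 8/180/106 7/173/102 2/38/121 7/155/74 12/142/79 9/29/124 12/100/105 14/140/104 14/141/119 14/140/144 14/142/153 14/142/153 14/143/137 13/108/109
230 7/195/110 7/195/110 7/198/108 7/203/107 4/83/101 0/16/126 3/22/105 10/167/52 12/63/101 9/16/109 10/35/131 11/59/142 12/75/142 12/74/145 10/39/149 8/20/142 9/19/135
```

View pics/c.png

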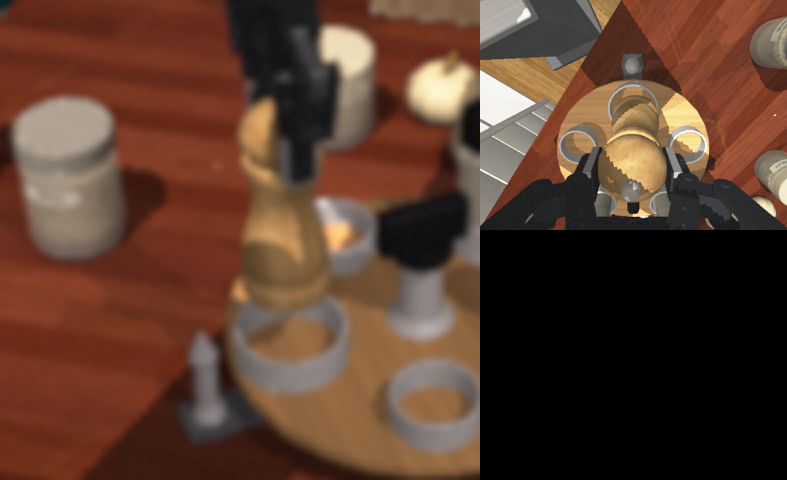

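The held mill's base is at scene (241.5,216) and the ring centre at u=242.6, so they are about 1 px (1.5 mm) apart and the mill is nearly vertical. I'll lower it.

Request:
apply_moves --moves '[-0.02, -0.04, -0.4, 0, 0, 0, -0.02, -0.04, -0.8, 0, 0, 0, -0.02, -0.04, -1.1, 0, 0, 0, -0.02, -0.04, -1.3, 0, 0, 0, -0.02, -0.04, -1.5, 0, 0, 0, -0.02, -0.04, -1.7, 0, 0, 0, -0.02, -0.04, -1.7, 0, 0, 0]'

```text
clock: 12.53
tcp_pos: [0.3348, 0.2467, 0.1351]
orientation: [-0.001, 0.21, 0.978, -0.0]
wrist_force: [-1.1, 0.3, -2.4]
finger_gap: 0.0468
grip_force: 31.6
```

Request:
apply_moves --moves '[0, 0, -0.2, 0, 0, 0, 0, 0, -0.4, 0, 0, 0, 0, 0, -0.55, 0, 0, 0, 0, 0, -0.65, 0, 0, 0, 0, 0, -0.65, 0, 0, 0]'

```text
clock: 12.95
tcp_pos: [0.3348, 0.2466, 0.1192]
orientation: [-0.0, 0.21, 0.978, -0.0]
wrist_force: [0.9, 0.1, -2.7]
finger_gap: 0.0469
grip_force: 31.6
```

Request:
apply_moves --moves '[0, 0, 0, 0, 0, 0, 0, 0, 0, 0, 0, 0, 0, 0, 0, 0, 0, 0, 0, 0, 0, 0, 0, 0]' --claw 90

```text
clock: 13.28
tcp_pos: [0.3356, 0.247, 0.1202]
orientation: [0.0, 0.21, 0.978, 0.0]
wrist_force: [-0.4, -0.3, -0.5]
finger_gap: 0.0768
grip_force: 0.0
```

Request:
apply_moves --moves '[0, 0, 0, 0, 0, 0, 0, 0, 0.8, 0, 0, 0, 0, 0, 2, 0, 0, 0, 0, 0, 3.4, 0, 0, 0, 0, 0, 4.4, 0, 0, 0, 0, 0, 4.8, 0, 0, 0, 0, 0, 4.8, 0, 0, 0, 0, 0, 4.8, 0, 0, 0]'

```text
clock: 13.95
tcp_pos: [0.3354, 0.2468, 0.2394]
orientation: [0.0, 0.21, 0.978, 0.0]
wrist_force: [-0.7, -0.8, -0.6]
finger_gap: 0.077
grip_force: 0.0
```

```bash
python3 - <<'E'
from h import *
s=status.get_state();print(s['joint_pos'].round(3),s['tcp_pos'],s['wrist_force'].round(1))
d=cam('scene');im=d['image'];hsv=cv2.cvtColor(im,cv2.COLOR_BGR2HSV)
A=[.4195,.2105];c=[.3355,.248]
print('pred axis',[proj(d,c+[z]).round(1).tolist() for z in(.066,.09,.12,.15,.185)])
for v in range(172,225,5):
    r=[u for u in range(215,270) if 12<=hsv[v,u,0]<=20 and hsv[v,u,1]>100]
    print(v,r[:1],r[-1:],len(r))
E
```

```text
[ 0.441 -0.004 -0.257  1.317  0.     0.865] [0.33535432 0.24683321 0.23944766] [-0.7 -0.8 -0.6]
pred axis [[242.8, 221.8], [242.5, 215.0], [242.1, 206.2], [241.6, 197.0], [241.1, 185.8]]
172 [] [] 0
177 [] [] 0
182 [] [] 0
187 [233] [247] 10
192 [231] [268] 25
197 [231] [258] 28
202 [232] [248] 17
207 [231] [269] 27
212 [228] [268] 41
217 [226] [265] 34
222 [227] [267] 31
```

Request:
apply_moves --moves '[0.9, -0.4, 0, 0, 0, 0, 1.9, -0.8, 0, 0, 0, 0, 2.8, -1.2, 0, 0, 0, 0, 3.37, -1.44, 0, 0, 0, 0, 3.37, -1.44, 0, 0, 0, 0, 3.37, -1.44, -1, 0, 0, 0, 3.37, -1.44, -2.3, 0, 0, 0, 3.37, -1.44, -3.6, 0, 0, 0, 3.37, -1.44, -4.8, 0, 0, 0, 3.37, -1.44, -5.54, 0, 0, 0, 3.37, -1.44, -5.54, 0, 0, 0, 3.37, -1.44, -5.54, 0, 0, 0]' --claw 45

```text
clock: 15.0
tcp_pos: [0.4173, 0.2106, 0.1001]
orientation: [-0.002, 0.21, 0.978, -0.001]
wrist_force: [0.7, 0.2, 1.5]
finger_gap: 0.0385
grip_force: 0.0
```

Request:
apply_moves --moves '[0, 0, 0, 0, 0, 0, 0, 0, 0, 0, 0, 0, 0, 0, 0, 0, 0, 0, 0, 0, 0, 0, 0, 0, 0, 0, 0, 0, 0, 0]' --claw 0 --newtons 40

```text
clock: 15.42
tcp_pos: [0.4208, 0.2121, 0.103]
orientation: [0.001, 0.21, 0.978, 0.002]
wrist_force: [-0.7, 5.3, 5.7]
finger_gap: 0.0147
grip_force: 43.4
```

Request:
apply_moves --moves '[0, 0, 0, 0, 0, -0.04, 0, 0, 0, 0, 0, -0.11, 0, 0, 0, 0, 0, -0.2, 0, 0, 0, 0, 0, -0.3, 0, 0, 0, 0, 0, -0.4, 0, 0, 0, 0, 0, -0.5, 0, 0, 0, 0, 0, -0.6, 0, 0, 0, 0, 0, -0.7, 0, 0, 0, 0, 0, -0.8, 0, 0, 0, 0, 0, -0.9, 0, 0, 0, 0, 0, -1.0, 0, 0, 0, 0, 0, -1.09, 0, 0, 0, 0, 0, -1.17, 0, 0, 0, 0, 0, -1.22, 0, 0, 0, 0, 0, -1.25, 0, 0, 0, 0, 0, -1.257, 0, 0, 0, 0, 0, -1.257, 0, 0, 0, 0, 0, -1.257]'

```text
clock: 16.92
tcp_pos: [0.4209, 0.2122, 0.103]
orientation: [-0.0, 0.745, 0.667, 0.002]
wrist_force: [0.0, 5.7, 6.1]
finger_gap: 0.0145
grip_force: 43.4
```

Request:
apply_moves --moves '[0, 0, 0, 0, 0, 0, 0, 0, 0, 0, 0, 0, 0, 0, 0, 0, 0, 0]' --claw 35

```text
clock: 17.17
tcp_pos: [0.4194, 0.2103, 0.1013]
orientation: [0.0, 0.745, 0.667, -0.0]
wrist_force: [-0.4, -0.8, 0.2]
finger_gap: 0.0295
grip_force: 0.0
```

Request:
apply_moves --moves '[0, 0, 1.5, 0, 0, 0, 0, 0, 3, 0, 0, 0, 0, 0, 4.5, 0, 0, 0, 0, 0, 5.5, 0, 0, 0, 0, 0, 5.5, 0, 0, 0, 0, 0, 5.5, 0, 0, 0]'

```text
clock: 17.67
tcp_pos: [0.4205, 0.2108, 0.2402]
orientation: [0.001, 0.745, 0.667, 0.001]
wrist_force: [0.8, -0.0, -0.8]
finger_gap: 0.0302
grip_force: 0.0
```

```bash
python3 - <<'E'
from h import *
s=status.get_state();print(s['joint_pos'].round(3),s['tcp_pos'],s['orientation'].round(3))
w=cam('wrist','w7.png');sc=cam('scene','s7.png')
# bar: dark mask between fingers
A=np.array([.4195,.2105]);
for n,a in(('mill',84.4),('cupR',156.4),('cupL',12.4),('spL',-59.6),('spR',-131.6)):
    c=A+.092*np.array([np.cos(np.radians(a)),np.sin(np.radians(a))]);h=.19 if n=='mill' else .062
    print(n,c.round(4),proj(w,[*c,h]).round(1),proj(sc,[*c,h]).round(1))
hsv=cv2.cvtColor(w['image'],cv2.COLOR_BGR2HSV)
m=((hsv[...,1]<60)&(hsv[...,2]>85)).astype(np.uint8)
n,l,st,c=cv2.connectedComponentsWithStats(m)
for i in range(1,n):
    if st[i,4]>150: print(st[i],c[i].round(1))
print('shak',proj(w,[.47,-.038,.09]))
E
```

```text
[ 2.940e-01  9.900e-02 -1.460e-01  1.322e+00 -1.000e-03  1.975e+00] [0.42053669 0.21077103 0.24015477] [0.001 0.745 0.667 0.001]
mill [0.4285 0.3021] [248.7  64.1] [252.1 159.1]
cupR [0.3352 0.2473] [166.7 139.2] [242.9 223.1]
cupL [0.5094 0.2303] [335.3 137. ] [291.3 194.6]
spL [0.4661 0.1311] [300.  228.5] [309.8 219. ]
spR [0.3584 0.1417] [204.7 229.8] [279.6 238.8]
[ 409   12   55   53 1866] [434.4  38.7]
[241  53  19  20 298] [250.2  62.9]
[216  52  75  61 536] [261.3  93.1]
[ 360   82  152  113 1927] [436.4 137.1]
[102 105  39  26 709] [121.6 118.5]
[ 141  108   59   58 1006] [167.7 137.3]
[ 307  108   59   58 1006] [338.2 136.8]
[   0  132   82   76 2976] [ 35.7 169.8]
[233 141  41  22 246] [252.8 150.5]
[ 182  201   48   92 1359] [207.  237.5]
[ 277  201   92  103 2445] [314.3 247.1]
[    0   209    96   174 10567] [ 39.7 281.7]
[ 207  295   73   72 2317] [238.9 338.5]
[ 455  328   57   56 1558] [488.2 353.7]
[137 358  22  26 276] [150.1 373.8]
shak [315.80817579 365.24074174]
```

Ball at wrist (250,63) and ring at about (169,137) match the predictions: the second click is reached with the mill upright in its cup. Next is the shaker.

Request:
apply_moves --moves '[0.3, -1.4, 0, 0, 0, 0.11, 0.6, -2.8, 0, 0, 0, 0.23, 0.9, -4.2, 0, 0, 0, 0.35, 1.2, -5.6, 0, 0, 0, 0.47, 1.5, -7.0, 0, 0, 0, 0.59, 1.7, -8.2, -0.5, 0, 0, 0.71, 1.9, -9.2, -1, 0, 0, 0.83, 2.03, -9.92, -1.5, 0, 0, 0.95, 2.03, -9.92, -1.5, 0, 0, 1.07, 2.03, -9.92, -1.5, 0, 0, 1.19, 2.03, -9.92, -1.5, 0, 0, 1.257, 2.03, -9.92, -1.5, 0, 0, 1.257, 2.03, -9.92, -1.5, 0, 0, 1.257]' --claw 100

```text
clock: 18.85
tcp_pos: [0.4692, -0.0371, 0.1997]
orientation: [-0.002, 0.212, 0.977, 0.0]
wrist_force: [-0.7, 0.9, -0.9]
finger_gap: 0.0856
grip_force: 0.0
```

```bash
python3 - <<'E'
from h import *
s=status.get_state();print(s['joint_pos'].round(3),s['tcp_pos'],s['orientation'].round(3))
w=cam('wrist','w8.png');sc=cam('scene')
hsv=cv2.cvtColor(w['image'],cv2.COLOR_BGR2HSV)
m=((hsv[...,1]<70)&(hsv[...,2]>85)).astype(np.uint8)
print('pred',proj(w,[.47,-.037,.09]),proj(w,[.47,-.037,0]))
n,l,st,c=cv2.connectedComponentsWithStats(m)
for i in range(1,n):
    if st[i,4]>150: print(st[i],c[i].round(1))
hs=cv2.cvtColor(sc['image'],cv2.COLOR_BGR2HSV)
ms=((hs[...,1]<80)&(hs[...,2]>90)).astype(np.uint8)[230:290,345:400]
n,l,st,c=cv2.connectedComponentsWithStats(ms)
for i in range(1,n):
    if st[i,4]>60: print('scene',st[i]+[345,230,0,0,0],c[i]+[345,230])
print('scene pred',proj(sc,[.47,-.037,.09]),proj(sc,[.47,-.037,0]))
E
```

```text
[-0.25   0.117 -0.224  1.232 -0.     0.177] [ 0.46916528 -0.0371144   0.19972845] [-0.002  0.212  0.977  0.   ]
pred [255.14726624 183.36003719] [254.86987139 161.44014208]
[ 89   0  25  12 167] [103.2   3.8]
[156   0  40  44 815] [175.4  21.4]
[ 464    0   48   36 1437] [486.9  15.3]
[    0     5   194   325 36920] [ 73.8 182.5]
[ 388   63   81   64 3106] [422.7  93. ]
[  140   132   265   249 13462] [239.1 301. ]
[ 230  152   39   54 1694] [248.9 179.3]
[ 435  152   77   63 1170] [478.2 178.7]
[358 256  45  60 403] [382.6 287.3]
scene [345 231  55  43 814] [370.37960688 249.61793612]
scene pred [369.2329551  243.49921197] [362.93420702 268.46437751]
```

```bash
python3 - <<'E'
from h import *
w=cam('wrist');p=status.get_state()['tcp_pos']
print(p,ray(w,249.5,186.5,.085),ray(w,249.5,170,.05))
x=w['image'][:,:,1]
for v in range(130,212,6): print(v,x[v,215:285:3])
E
```

```text
[ 0.46983801 -0.03700241  0.20070735] [ 0.47269561 -0.04336448  0.085     ] [ 0.46658895 -0.04104582  0.05      ]
130 [49 50 44 48 48 42 52 59 55 58 57 53 55 55 54 51 55 51 47 62 60 55 57 57]
136 [51 51 51 39 51 54 56 56 56 49 52 51 52 53 49 57 44 56 57 59 59 55 54 66]
142 [49 48 48 41 59 59 56 52 52 54 56 52 51 47 54 45 50 52 45 47 47 50 51 46]
148 [46 45 47 57 55 57 51 53 55 55 52 48 42 38 54 53 57 42 44 57 59 49 51 48]
154 [ 48  55  59  58  54  49  57  59 108 122 125 132 116 114  91  86  49  51
  48  56  55  47  52  46]
160 [ 61  57  55  54  51  42 123 136 134 128 127 122 117 113 107 104  91  49
  47  52  52  52  49  52]
166 [ 61  55  55  60  53 129 135 137 132 129 126 123 121 112 105 106  93  82
  37  35  50  55  56  47]
172 [ 57  47  53  63  53 138 134 136 181 217 213 211 199 184 160 101  89  79
  69  29  45  52  52  59]
178 [ 53  56  55  55  53 122 203 224 226 231 233 233 224 212 191 165 150  87
  53  38  36  58  56  52]
184 [ 56  49  53  44  50 152 223 234 238 244 247 245 241 232 220 197 151 122
  33  42  37  30  53  60]
190 [ 49  53  51  49  53 141 214 237 244 195 239 239 234 230 222 201 149 106
  33  37  42  32  35  54]
196 [ 51  54  48  60  58  51 174 222 229 230 220 230 220 223 212 177 109  44
  36  37  41  48  40  37]
202 [ 56  57  56  56  58  62  63  55 149 194 202 202 191 166 109  51  47  37
  42  46  26  29  35  41]
208 [54 61 53 61 58 56 56 53 59 61 54 57 55 60 58 53 51 39 45 32 43 38 55 61]
```

Request:
apply_moves --moves '[0.04, -0.22, -1.5, 0, 0, 0, 0.04, -0.22, -3, 0, 0, 0, 0.04, -0.22, -4.5, 0, 0, 0, 0.04, -0.22, -5.8, 0, 0, 0, 0.04, -0.22, -6.78, 0, 0, 0, 0.04, -0.22, -6.78, 0, 0, 0, 0.04, -0.22, -6.78, 0, 0, 0]'

```text
clock: 19.58
tcp_pos: [0.4699, -0.0422, 0.031]
orientation: [-0.002, 0.211, 0.978, 0.0]
wrist_force: [-0.1, 0.1, -0.3]
finger_gap: 0.0854
grip_force: 0.0
```

Request:
apply_moves --moves '[0, 0, -0.2, 0, 0, 0, 0, 0, -0.4, 0, 0, 0, 0, 0, -0.6, 0, 0, 0, 0, 0, -0.6, 0, 0, 0]'

```text
clock: 19.92
tcp_pos: [0.4715, -0.0428, 0.0169]
orientation: [0.0, 0.21, 0.978, 0.0]
wrist_force: [-0.5, 0.5, -0.2]
finger_gap: 0.0852
grip_force: 0.0
```

Request:
apply_moves --moves '[0, 0, 0, 0, 0, 0, 0, 0, 0, 0, 0, 0, 0, 0, 0, 0, 0, 0, 0, 0, 0, 0, 0, 0, 0, 0, 0, 0, 0, 0, 0, 0, 0, 0, 0, 0]' --claw 0 --newtons 25

```text
clock: 20.42
tcp_pos: [0.4715, -0.043, 0.0173]
orientation: [0.0, 0.21, 0.978, -0.0]
wrist_force: [-1.8, -0.8, 4.6]
finger_gap: 0.0369
grip_force: 24.9
```

Request:
apply_moves --moves '[0, 0, 0, 0, 0, 0, 0, 0, 0, 0, 0, 0, 0, 0, 0, 0, 0, 0, 0, 0, 0, 0, 0, 0, 0, 0, -0.2, 0, 0, 0, 0, 0, -0.35, 0, 0, 0, 0, 0, -0.35, 0, 0, 0]' --claw 75

```text
clock: 21.0
tcp_pos: [0.4704, -0.0425, 0.007]
orientation: [-0.001, 0.21, 0.978, 0.0]
wrist_force: [-0.2, -0.1, -0.4]
finger_gap: 0.0642
grip_force: 0.0
```

Request:
apply_moves --moves '[0, 0, 0, 0, 0, 0, 0, 0, 0, 0, 0, 0, 0, 0, 0, 0, 0, 0, 0, 0, 0, 0, 0, 0, 0, 0, 0, 0, 0, 0]' --claw 0

```text
clock: 21.42
tcp_pos: [0.4712, -0.0428, 0.0082]
orientation: [0.0, 0.21, 0.978, -0.0]
wrist_force: [-0.8, -1.4, 1.0]
finger_gap: 0.039
grip_force: 25.2
```

```bash
python3 - <<'E'
from h import *
sc=cam('scene','s9.png');p=status.get_state()['tcp_pos']
g=cv2.cvtColor(sc['image'],cv2.COLOR_BGR2HSV)
print([proj(sc,[p[0],p[1],z]).round(1).tolist() for z in(0,.03,.045,.06,.09)])
for v in range(240,282,3): print(v,g[v,345:393:2,2])
E
```

```text
[[365.3, 269.5], [367.3, 261.5], [368.4, 257.4], [369.5, 253.2], [371.7, 244.5]]
240 [ 83 106 112 111 109  96  57  34  25  23  24  32  32  29  39  35  29  29
  37  50  83 105 136 211]
243 [113 115 114 108 102  91  55  59  77  37  72 141 124  38  35  34  30  28
  29  36  73 113 118 123]
246 [108 108 109 100  90  83  63  84  69  49 143 183 173  51  34  30  23  24
  27  30  54  85 116 103]
249 [ 99 109 112 100  88  88  85  87  35  65 132 179 173  71  38  40  39  42
  37  50  59  53  83 109]
252 [ 92  92  94  93  94  95  98  76  45  98 128 141 143  88  32  37  55  39
  33  45  38  42  58  83]
255 [ 91  92  89  83  84  87  88  61  94 126 137 143 146 132  39  35  40  41
  34  29  29  31  31  35]
258 [ 87  89  89  85  83  83  79  83 100 110 119 126 127  92  45  34  31  31
  30  29  26  24  33  66]
261 [ 82  80  81  80  82  81  83 103 109 114 122 127 117 105  85  30  32  33
  30  30  34  56  87  98]
264 [ 81  80  79  79  80  81  83  89 111 123 125 128 102 108  63  31  27  34
  46  50  51  58  70  83]
267 [ 80  81  81  81  80  81  83  89 102 114 123 128 114  99  42  36  41  46
  50  49  49  50  49  50]
270 [ 83  80  78  74  75  76  75  79  96 106 112 116 110 106  86  56  51  52
  52  53  54  63  73  84]
273 [ 87  87  86  87  86  87  86  83  87  95  97 100  98  87  80  75  76  71
  66  82  89  93  95  96]
276 [91 94 93 92 92 92 90 88 86 84 86 88 87 90 93 93 92 90 88 86 86 86 84 85]
279 [84 83 83 83 85 87 88 87 89 93 94 94 94 91 89 89 90 89 90 89 90 90 89 88]
```

Request:
apply_moves --moves '[0, 0, 0, 0, 0, 0, 0, 0, 0, 0, 0, 0, 0, 0, 0, 0, 0, 0, 0, 0, 0, 0, 0, 0, 0, 0, -0.15, 0, 0, 0, 0, 0, -0.25, 0, 0, 0, 0, 0, -0.25, 0, 0, 0]' --claw 75

```text
clock: 22.05
tcp_pos: [0.4707, -0.0425, 0.0011]
orientation: [-0.001, 0.21, 0.978, 0.0]
wrist_force: [0.3, 0.3, -0.4]
finger_gap: 0.0644
grip_force: 0.0
```

Request:
apply_moves --moves '[0, 0, 0, 0, 0, 0, 0, 0, 0, 0, 0, 0, 0, 0, 0, 0, 0, 0, 0, 0, 0, 0, 0, 0, 0, 0, 0, 0, 0, 0]' --claw 0

```text
clock: 22.47
tcp_pos: [0.4712, -0.0427, 0.002]
orientation: [0.0, 0.21, 0.978, 0.0]
wrist_force: [-2.2, -0.9, 2.9]
finger_gap: 0.0409
grip_force: 25.3
```

Request:
apply_moves --moves '[0, 0, 0.6, 0, 0, 0, 0, 0, 1.8, 0, 0, 0, 0, 0, 3.2, 0, 0, 0, 0, 0, 4.6, 0, 0, 0, 0, 0, 6, 0, 0, 0, -0.1, 0.3, 6.8, 0, 0, 0, -0.5, 1.1, 6.8, 0, 0, 0, -1, 2.2, 6.8, 0, 0, 0, -1.6, 3.4, 6.8, 0, 0, 0, -2.2, 4.7, 6.8, 0, 0, 0, -2.8, 6, 6.8, 0, 0, 0, -3.4, 7.3, 6.8, 0, 0, 0, -4, 8.6, 6.8, 0, 0, 0, -4.5, 9.7, 6.8, 0, 0, 0, -4.9, 10.6, 6.8, 0, 0, 0, -5.2, 11.2, 6.8, 0, 0, 0, -5.4, 11.62, 6.8, 0, 0, 0, -5.4, 11.62, 6.8, 0, 0, 0]'

```text
clock: 23.97
tcp_pos: [0.3351, 0.2493, 0.1716]
orientation: [-0.0, 0.209, 0.978, 0.0]
wrist_force: [-0.2, 0.1, -1.4]
finger_gap: 0.0405
grip_force: 25.8
```

Request:
apply_moves --moves '[0, 0, -1, 0, 0, 0, 0, 0, -2, 0, 0, 0, 0, 0, -2.8, 0, 0, 0, 0, 0, -3.4, 0, 0, 0, 0, 0, -3.6, 0, 0, 0, 0, 0, -3.6, 0, 0, 0, 0, 0, -3.6, 0, 0, 0]'

```text
clock: 24.55
tcp_pos: [0.3366, 0.2475, 0.0821]
orientation: [0.0, 0.211, 0.978, -0.0]
wrist_force: [-0.3, 0.1, -0.4]
finger_gap: 0.0405
grip_force: 25.8
```

```bash
python3 - <<'E'
from h import *
p=status.get_state()['tcp_pos'];print(p)
sc=cam('scene','s10.png');w=cam('wrist','w10.png')
print('axis',[proj(sc,[p[0],p[1],z]).round(1).tolist() for z in(.08,.1,.125,.15,.17)],'cup',proj(sc,[.336,.248,.062]),proj(sc,[.336,.248,.04]))
g=cv2.cvtColor(sc['image'],cv2.COLOR_BGR2HSV)
for v in range(188,240,3): print(v,' '.join('%d/%d'%(a[1],a[2]) for a in g[v,218:268:2]))
E
```

```text
[0.33664975 0.24749818 0.08211293]
axis [[243.1, 217.7], [242.8, 212.0], [242.5, 204.5], [242.1, 196.9], [241.8, 190.5]] cup [242.97948154 222.83076202] [243.26101732 228.86722479]
188 201/104 200/106 198/107 197/106 201/104 199/105 191/108 185/88 39/26 28/27 18/28 43/24 39/26 17/30 13/57 11/67 38/60 125/116 130/131 141/125 137/121 139/117 147/135 168/135 169/74
191 192/109 198/99 195/94 197/92 200/93 200/93 201/94 192/85 87/35 10/26 19/27 9/27 18/29 9/30 0/43 8/64 12/65 91/81 118/95 137/121 140/126 135/121 64/115 58/133 105/75
194 186/111 184/101 187/101 183/102 188/103 188/102 189/100 188/99 117/83 21/49 15/33 7/38 8/34 16/31 21/37 10/52 10/78 11/70 12/43 121/95 143/118 135/117 77/106 19/107 22/71
197 185/117 185/109 186/104 186/104 182/105 185/105 189/104 183/106 149/87 35/51 22/58 8/31 17/30 18/28 34/30 21/37 10/51 11/46 24/32 132/81 140/93 142/99 105/107 27/121 73/130
200 179/111 183/110 184/108 185/99 186/96 185/95 185/95 184/97 153/85 25/72 31/107 24/65 14/36 16/32 20/26 17/30 15/35 25/31 71/43 135/87 137/91 114/110 57/125 23/135 76/124
203 183/113 182/112 185/113 183/117 185/
[... 1706 characters left out ...]
137 81/114 17/108 21/120 25/134 36/136 38/141 39/139 25/145 22/141 20/137 25/111 113/104 137/108 139/108 141/107 138/105 140/104 141/103
233 59/74 17/107 18/115 44/70 188/42 151/83 140/138 135/140 82/125 30/121 16/125 16/131 19/137 18/140 18/140 22/139 51/139 105/121 138/107 137/106 140/104 139/103 137/104 138/105 140/102
236 71/75 17/106 18/116 44/76 154/43 130/49 138/105 141/146 144/151 135/145 113/144 98/146 84/136 83/142 98/148 127/145 141/143 140/144 143/136 140/118 140/111 139/103 139/99 138/96 136/94
239 58/62 18/101 20/116 22/93 10/51 6/42 52/54 129/99 144/140 141/150 141/145 140/144 143/143 141/143 140/142 140/142 141/139 140/140 140/142 139/139 140/135 140/122 140/102 140/95 137/99
```

Scene: the shaker body is centred at u≈243 and the cup ring at u≈242.4, so it is aligned within 1 mm. Lowering it.

Request:
apply_moves --moves '[-0.02, 0.02, -0.3, 0, 0, 0, -0.02, 0.02, -0.55, 0, 0, 0, -0.02, 0.02, -0.75, 0, 0, 0, -0.02, 0.02, -0.9, 0, 0, 0, -0.02, 0.02, -1.05, 0, 0, 0, -0.02, 0.02, -1.05, 0, 0, 0]'

```text
clock: 25.15
tcp_pos: [0.3351, 0.248, 0.0546]
orientation: [-0.001, 0.21, 0.978, -0.0]
wrist_force: [0.1, 0.7, -1.5]
finger_gap: 0.0404
grip_force: 25.8
```

Request:
apply_moves --moves '[0, 0, -0.15, 0, 0, 0, 0, 0, -0.3, 0, 0, 0, 0, 0, -0.42, 0, 0, 0, 0, 0, -0.52, 0, 0, 0, 0, 0, -0.52, 0, 0, 0]'

```text
clock: 25.57
tcp_pos: [0.3356, 0.2482, 0.0421]
orientation: [-0.0, 0.21, 0.978, -0.0]
wrist_force: [-0.4, -0.0, -1.2]
finger_gap: 0.04
grip_force: 25.8
```

Request:
apply_moves --moves '[0, 0, 0, 0, 0, 0, 0, 0, 0, 0, 0, 0, 0, 0, 0, 0, 0, 0, 0, 0, 0, 0, 0, 0]' --claw 75

```text
clock: 25.9
tcp_pos: [0.3359, 0.2484, 0.0427]
orientation: [0.0, 0.21, 0.978, 0.0]
wrist_force: [-0.3, -0.1, 0.4]
finger_gap: 0.0639
grip_force: 0.0
```

Request:
apply_moves --moves '[0, 0, 0.5, 0, 0, 0, 0, 0, 1.5, 0, 0, 0, 0, 0, 2.8, 0, 0, 0, 0, 0, 4.2, 0, 0, 0, 0, 0, 5.6, 0, 0, 0, 0, 0, 7, 0, 0, 0, 0, 0, 8, 0, 0, 0, 0, 0, 8, 0, 0, 0]'

```text
clock: 26.57
tcp_pos: [0.3384, 0.2496, 0.2481]
orientation: [0.004, 0.21, 0.978, 0.003]
wrist_force: [1.1, -0.6, 0.2]
finger_gap: 0.0639
grip_force: 0.0
```

```bash
python3 - <<'E'
from h import *
print(status.get_state()['tcp_pos'])
sc=cam('scene','s11.png');w=cam('wrist','w11.png')
for n,d in(('s',sc),('w',w)):
    print(n,[proj(d,[.336,.248,z]).round(1).tolist() for z in(.062,.09,.106,.13)])
g=cv2.cvtColor(sc['image'],cv2.COLOR_BGR2HSV)
for v in range(194,230,3): print(v,' '.join('%d/%d'%(a[1],a[2]) for a in g[v,226:260:2]))
g=cv2.cvtColor(w['image'],cv2.COLOR_BGR2HSV)
m=((g[...,1]<60)&(g[...,2]>150)).astype(np.uint8);n,l,st,c=cv2.connectedComponentsWithStats(m)
for i in range(1,n):
    if st[i,4]>150: print(st[i],c[i].round(1))
E
```

```text
[0.33835576 0.24956698 0.24806701]
s [[243.0, 222.8], [242.6, 214.9], [242.4, 210.2], [242.1, 203.1]]
w [[252.0, 162.0], [252.0, 168.1], [252.0, 172.1], [252.0, 178.9]]
194 183/103 188/102 191/100 190/98 189/97 193/99 141/116 47/179 36/126 130/161 138/190 133/209 133/215 133/214 134/207 138/190 144/165
197 184/104 185/105 186/104 185/106 183/107 187/105 139/114 38/181 35/151 125/149 138/172 133/195 137/201 139/198 137/195 142/162 143/127
200 186/96 187/94 183/96 189/96 184/97 161/138 143/210 79/199 28/200 71/179 95/151 127/150 136/161 141/159 139/149 135/128 128/112
203 184/115 186/114 185/105 171/112 149/207 132/245 86/225 29/231 25/234 29/229 36/218 40/192 29/211 25/221 24/215 27/198 34/174
206 180/116 186/114 167/136 143/232 134/245 112/235 39/214 23/237 17/248 21/244 30/228 34/189 24/170 18/197 20/195 18/183 18/155
209 182/109 172/120 148/214 135/243 135/244 126/234 43/190 33/223 25/232 27/230 35/213 35/167 41/166 39/208 40/204 47/195 69/193
212 175/105 149/202 134/245 134/245 134/246 122/242 78/174 40/126 34/143 35/160 36/154 65/158 120/228 129/248 130/248 136/237 138/232
215 16
[... 502 characters left out ...]
52 141/116
227 147/87 141/127 133/107 38/107 37/124 68/124 42/115 40/120 41/124 40/120 41/117 31/117 22/137 20/128 95/105 140/113 139/110
[   0    0  111   92 5569] [49.1 39.3]
[ 466   27   46   84 3113] [491.5  71.4]
[440  35  32  35 174] [451.1  52.5]
[449  35  30  38 162] [458.5  54.5]
[   0  107  100   93 4992] [ 36.4 158.6]
[ 226  136   42   61 1121] [248.1 174.8]
[296 182  68  50 733] [323.5 199. ]
[  0 184  32  28 385] [ 14.1 197.6]
[ 36 214  55  33 210] [ 65.2 230.5]
[235 216  21  26 201] [242.3 226.3]
[ 444  235   68   67 3014] [479.8 269.8]
[  0 249  67  39 273] [ 32.1 268.3]
[182 269  32  44 429] [195.  292.5]
[273 275  48  40 224] [296.5 292.6]
[260 320  71  41 513] [296.9 338.8]
```

Request:
apply_moves --moves '[0.6, -0.3, 0, 0, 0, 0.11, 1.2, -0.6, 0, 0, 0, 0.23, 1.8, -0.9, 0, 0, 0, 0.35, 2.4, -1.2, 0, 0, 0, 0.47, 3, -1.4, 0, 0, 0, 0.59, 3.36, -1.5, 0, 0, 0, 0.71, 3.36, -1.5, 0, 0, 0, 0.83, 3.36, -1.5, 0, 0, 0, 0.95, 3.36, -1.5, 0, 0, 0, 1.07, 3.36, -1.5, 0, 0, 0, 1.19, 3.36, -1.5, 0, 0, 0, 1.31, 3.36, -1.5, 0, 0, 0, 1.43, 3.36, -1.5, 0, 0, 0, 1.55, 3.36, -1.5, 0, 0, 0, 1.67, 3.36, -1.5, 0, 0, 0, 1.79, 3.36, -1.5, 0, 0, 0, 1.885, 3.36, -1.5, 0, 0, 0, 1.885, 3.36, -1.5, 0, 0, 0, 1.885]' --claw 45

```text
clock: 28.17
tcp_pos: [0.4189, 0.2105, 0.2411]
orientation: [-0.001, -0.666, 0.746, 0.001]
wrist_force: [-0.4, 0.6, -0.5]
finger_gap: 0.0385
grip_force: 0.0
```

```bash
python3 - <<'E'
from h import *
s=status.get_state();print(s['joint_pos'].round(3),s['tcp_pos'],s['orientation'].round(3))
w=cam('wrist');im=w['image']
b=np.radians(-95.6);A=np.array([.42,.211]);e=np.array([np.cos(b),np.sin(b)])*.032
print([proj(w,[*(A+k*e),.138]).round(1) for k in(-1,0,1)])
m=(im.max(2)<45).astype(np.uint8)[120:260,205:300]
for v in range(0,140,8):
    r=np.flatnonzero(m[v]);print(v+120,(r.min()+205,r.max()+205,len(r)) if len(r) else None)
E
```

```text
[ 0.294  0.101 -0.142  1.331  0.    -1.164] [0.41894437 0.21052542 0.24109025] [-0.001 -0.666  0.746  0.001]
[array([253.4, 222.5]), array([252.9, 187.6]), array([252.3, 150.3])]
120 None
128 None
136 None
144 None
152 (np.int64(244), np.int64(259), 15)
160 (np.int64(238), np.int64(265), 28)
168 (np.int64(232), np.int64(271), 39)
176 (np.int64(231), np.int64(272), 42)
184 (np.int64(232), np.int64(271), 40)
192 (np.int64(239), np.int64(264), 26)
200 (np.int64(244), np.int64(259), 16)
208 (np.int64(244), np.int64(259), 16)
216 (np.int64(245), np.int64(258), 14)
224 None
232 None
240 None
248 (np.int64(208), np.int64(298), 7)
256 (np.int64(206), np.int64(299), 12)
```

Bar centred at u≈252, as predicted and parallel to the pads. Gripping and making the last click.

Request:
apply_moves --moves '[0, 0, -1, 0, 0, 0, 0, 0, -2.3, 0, 0, 0, 0, 0, -3.6, 0, 0, 0, 0, 0, -4.8, 0, 0, 0, 0, 0, -5.6, 0, 0, 0, 0, 0, -5.65, 0, 0, 0, 0, 0, -5.65, 0, 0, 0]'

```text
clock: 28.8
tcp_pos: [0.4184, 0.2104, 0.1002]
orientation: [-0.002, -0.667, 0.745, 0.001]
wrist_force: [0.1, 0.0, 0.3]
finger_gap: 0.0385
grip_force: 0.0
```

Request:
apply_moves --moves '[0, 0, 0, 0, 0, 0, 0, 0, 0, 0, 0, 0, 0, 0, 0, 0, 0, 0, 0, 0, 0, 0, 0, 0, 0, 0, 0, 0, 0, 0]' --claw 0 --newtons 40

```text
clock: 29.22
tcp_pos: [0.4208, 0.2113, 0.1031]
orientation: [0.001, -0.667, 0.745, -0.001]
wrist_force: [-1.7, 0.4, 7.0]
finger_gap: 0.0148
grip_force: 40.5
```

Request:
apply_moves --moves '[0, 0, 0, 0, 0, -0.04, 0, 0, 0, 0, 0, -0.11, 0, 0, 0, 0, 0, -0.2, 0, 0, 0, 0, 0, -0.3, 0, 0, 0, 0, 0, -0.4, 0, 0, 0, 0, 0, -0.5, 0, 0, 0, 0, 0, -0.6, 0, 0, 0, 0, 0, -0.7, 0, 0, 0, 0, 0, -0.8, 0, 0, 0, 0, 0, -0.9, 0, 0, 0, 0, 0, -1.0, 0, 0, 0, 0, 0, -1.09, 0, 0, 0, 0, 0, -1.17, 0, 0, 0, 0, 0, -1.22, 0, 0, 0, 0, 0, -1.25, 0, 0, 0, 0, 0, -1.257, 0, 0, 0, 0, 0, -1.257, 0, 0, 0, 0, 0, -1.257]'

```text
clock: 30.72
tcp_pos: [0.4201, 0.2118, 0.103]
orientation: [0.001, -0.102, 0.995, 0.001]
wrist_force: [-3.3, 2.2, 7.6]
finger_gap: 0.0148
grip_force: 40.6
```

Request:
apply_moves --moves '[0, 0, 0, 0, 0, 0, 0, 0, 0, 0, 0, 0, 0, 0, 0, 0, 0, 0]' --claw 35

```text
clock: 30.97
tcp_pos: [0.4202, 0.2108, 0.1016]
orientation: [0.001, -0.102, 0.995, -0.0]
wrist_force: [-0.8, -0.1, -0.3]
finger_gap: 0.0298
grip_force: 0.0
```

Request:
apply_moves --moves '[0, 0, 1.5, 0, 0, 0, 0, 0, 3, 0, 0, 0, 0, 0, 4.5, 0, 0, 0, 0, 0, 5.5, 0, 0, 0, 0, 0, 5.5, 0, 0, 0, 0, 0, 5.5, 0, 0, 0, 0, 0, 5.5, 0, 0, 0]'

```text
clock: 31.55
tcp_pos: [0.4195, 0.2106, 0.238]
orientation: [-0.0, -0.102, 0.995, -0.0]
wrist_force: [-0.6, 0.2, -0.8]
finger_gap: 0.0301
grip_force: 0.0
```

```bash
python3 - <<'E'
from h import *
s=status.get_state();print(s['tcp_pos'],s['wrist_force'].round(1),s['clock'])
w=cam('wrist','w12.png');sc=cam('scene','s12.png')
A=np.array([.4205,.211])
for n,a,h in(('mill',12.4,.19),('shak',84.4,.13),('empty',-59.6+0,.062),('spL post?',-131.6,.153),('sp',156.4,.148)):
    c=A+.092*np.array([np.cos(np.radians(a)),np.sin(np.radians(a))]);print(n,proj(w,[*c,h]).round(1),proj(sc,[*c,h]).round(1))
g=cv2.cvtColor(w['image'],cv2.COLOR_BGR2HSV)
m=((g[...,1]<60)&(g[...,2]>110)).astype(np.uint8);n,l,st,c=cv2.connectedComponentsWithStats(m)
for i in range(1,n):
    if st[i,4]>120: print(st[i],c[i].round(1))
im=w['image'];m=(im.max(2)<45).astype(np.uint8)[140:240,205:300]
for v in range(0,100,10):
    r=np.flatnonzero(m[v]);print(v+140,(r.min()+205,r.max()+205) if len(r) else None)
E
```

```text
[0.41953012 0.21062912 0.23803395] [-0.6  0.2 -0.8] 31.55
mill [256.9 320.2] [293.6 156.6]
shak [354.1 214.3] [252.7 177.3]
empty [174.9 193.3] [309.9 218.7]
spL post? [180.1  96.4] [280.7 211.3]
sp [327.3  94.3] [241.9 197.5]
[   0    0  118   99 7777] [45.2 42.3]
[155   0  20  13 212] [165.2   4.9]
[325  29  33  28 453] [341.8  40.8]
[192  66  35  56 296] [214.9  92.2]
[282  66  38  56 367] [293.7  90.9]
[472 115  40  32 696] [493.4 128.5]
[235 143  40  24 266] [253.5 153.2]
[   0  163  202   97 3178] [107.7 213.1]
[ 308  163   57   63 2383] [337.4 194.3]
[222 212  26  59 349] [232.5 234. ]
[262 212  25  31 165] [274.5 225. ]
[ 374  272   74   64 1862] [413.5 299.8]
[218 294  33  73 622] [232.6 332.6]
[  0 304  18  42 377] [  5.4 326.1]
[251 311  14  15 163] [257.2 318. ]
[285 310  14  30 159] [289.7 327.3]
140 None
150 (np.int64(248), np.int64(262))
160 (np.int64(242), np.int64(268))
170 (np.int64(235), np.int64(275))
180 (np.int64(234), np.int64(275))
190 (np.int64(239), np.int64(271))
200 (np.int64(247), np.int64(262))
210 (np.int64(248), np.int64(262))
220 (np.int64(251), np.int64(260))
230 None
```

The ball is at (257,318) against a predicted (257,320), the bar is at the third-click angle and the shaker is in its place. The gripper is clear above everything.

```bash
python3 -c "
from workcell import job;print(job.hand_in())"
```

```text
the job is handed in; nothing more can be done
None
```

The job is handed in, though no verdict came back: by my last camera check the carousel is three clicks clockwise, a spice jar is at the post, the mill and shaker are in their cups, and the gripper is clear.

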